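# Change the filter cell on the light port

### The arm

A 7-joint arm with a two-finger parallel gripper is mounted at the origin on a cart in front of the work surface, level with it; the furniture and walls round the work are solid. World frame = base frame: x ahead of the robot, y to its left, z up, the work surface at z = 0. Lengths are in m, angles in degrees, forces in N, time in s.
With the tool pointing down it reaches from about 0.425 to 0.95 m from the base axis. Payload 4.7 kg.
Tool frame: the origin (TCP) lies between the finger pads; the fingertips stand 14 mm ahead of it and the grasp point (between the pads) lies 5 mm behind it (bot.tips_ahead is the distance from the TCP to the fingertips, in m); z points along the fingers, y is the line along which they close (so a half turn about z gives the same grasp; the last joint's range is limited). The gripper opens to 87 mm and grips with 3 to 60 N. Pads are 19 mm wide; open, the fingers measure 117 mm over their backs; the gripper's body (75 mm by 190 mm) begins 51 mm behind the grasp point.
Start: joints at [-70.239, 26.849, -2.785, 87.806, 1.381, 65.374, -4.715], TCP at [0.246, 0.628, 0.237] pointing down, gripper open.
Joint ranges: [-148.3, 148.3], [-19.14, 114.17], [-79.39, 73.82], [5.75, 140.21], [-59.74, 239.74], [12.07, 113.84], [-152.46, 152.46]. Speed limits (degrees/s): [147.25, 147.25, 180, 180, 180, 180, 180].

### API

Orientations are given as [roll, pitch, yaw] about the fixed x, y, z axes, in that order (R = Rz(yaw) Ry(pitch) Rx(roll)).
In Python, from cell import bot, read_camera, camera_model gives the robot as it stands.
- The arm moves only by the tool send_rows, never from a script. Its argument "commands" is one flat list of numbers, 7 for each row, row after row: the closure, from 0 (fully open) to 1 (shut), then the shift along the tool's x, y, z in mm, then the turn, a rotation vector about the tool's x, y, z in degrees. In form: [grip, x, y, z, ax, ay, az, grip, x, y, z, ax, ay, az, ...]. A call has exactly 8 rows; each row shifts and turns the commanded pose from where the row before left it, along the tool's axes as they then stand; what a row does not reach is not made up. A row lasts 1/12 s, in which the tool goes at most 41.7 mm and 7.16 degrees, less where a joint would pass 70% of its speed; a pose out of reach is approached as far as the arm can. A call is refused whole if a number of a shift passes 41.7 or a number of a turn 7.16, either way. A call with a gripper value outside its range is refused whole. The fingers move at their own pace and stop on an object; "newtons" is the grip in N (left out, the last holds). Time passes only in rows, so rows that do not move let the fingers close, or fill a call up. It gives the time, the measured TCP pose, the force, the opening and the grip force at its end, in the units of the state.
- bot.get_state(): the state, without advancing time (a new reading comes with each control period).
- read_camera(name): name is "scene" or "top" or "wrist"; returns (picture, depth): 420x560x3 uint8, blue, green, red; 420x560 float32, m along the optical axis (not along the pixel's ray), 0 where there is no reading.
- camera_model(name): a dict with "fx", "fy", "cx", "cy" (pixels), "k1" (the pictures are not rectified: a ray, as slopes to the right and down, at radius r is drawn at 1 + k1 r^2 times it, then the intrinsics apply), "extrinsics" (4x4, takes a point from camera to world coordinates); the wrist camera has in their place "tool_from_camera" (4x4, takes a point from camera to tool coordinates, whose origin is the TCP and whose axes are the flange's). Camera axes: x right, y up, looking along -z (the intrinsics and any distortion apply to the point x, -y, -z); pixel columns grow to the right and rows downward; lengths in m; the calibration is good to about 2 mm. A picture is of the moment at which its call begins: read the wrist's pose just before it. camera_model takes no time and is no camera call.
- bot.sign_off(): hands the job in; it is judged then, once.
The state is a dict: "time": time; "qpos": joint angles; "qvel": joint speeds; "joint_torque": joint torques, N m; "eef_pos": TCP position; "orientation": TCP orientation; "ft_force": force on the tool from outside, world axes, zero at the start; "wrist_torque": the same for the moment, N m; "width": finger opening in m; "finger_force": force on a finger pad.
Only numpy, scipy, OpenCV 4.12 (cv2) and the standard library are available. Lean on these libraries where they do the work, as an engineer would, in place of code of your own. Each camera call takes 0.05 s, during which the arm holds its last target. There are 200 camera calls.

### The job

Change the filter on the light port: lift the plain filter cell off the port's spigot, set it down flat and right way up in the tray and let go of it, then take the cell with the narrow snout out of the tray and put it over the spigot. It comes to rest on the spigot's two side pins, so turn its knurled collar until the keyways hidden inside drop over the pins, push it straight down fully home against the spring ring, and finish while still holding it pushed home. Do not disturb the other things on the bench.

Things in the scene. Friction and masses are not known exactly. Their poses are not given: they have to be found in the camera images.
- mount: bare metal light port fixed to the bench. Origin: centre of its underside, on the spigot's axis; z up. Flange 92 mm in diameter up to 10 mm height, shoulder 62 mm in diameter up to 39 mm, upright spigot 34 mm in diameter up to 71 mm. Heights of a cell's underside over this origin: 56 mm resting on the pins (not turned right), 46 mm dropped over the pins onto the free spring ring, 41 mm fully home
- spigot_top (a point): centre of the spigot's flat top, 71 mm above the mount's origin. The top 5 mm taper from 34 to 26 mm diameter. Fully home, a cell's closed top stops against it from inside
- pin (a point): outer end of one of two round side pins, 5 mm thick, which stick out of the spigot on oppopoint sides, level, along the mount's -x and +x axes, to 21.5 mm from the spigot's axis; this point (on the -x pin) is 53.5 mm and the pins' upper edges 56 mm above the mount's origin. Hidden while a cell is on the spigot
- seal_ring (a joint): flat sprung metal ring of 59 mm diameter round the spigot's foot, top face at 46 mm when free. Value: its travel downward in m, 0 free, 0.005 with a cell fully home. Its spring pushes a cell back up, with 4 N at 0 and 7 N at 0.005; a cell's own weight does not press it down
- plain_cell: plain filter cell: black knurled round collar, 55 mm in diameter, 35 mm high, flat top with a round glass. Origin: centre of its underside, z up. Grip it 4 to 27 mm above the underside. Same bore as the snout cell. About 0.12 kg. It starts on the spigot, dropped over the pins, on the spring ring, and lifts straight off
- snout_cell: black filter cell, starts standing in the tray. Knurled collar 55 mm in diameter, closed top at 35 mm, on it a round tube 32 mm in diameter up to 48 mm. Origin: centre of underside, z up. Grip collar 4 to 27 mm up. About 0.12 kg. Bore 37 mm, 30 mm deep, with four hidden keyways 90 degrees apart; direction not told: feel for it by turning, a quarter turn at most. Pins fit within 0.1 rad
- tray: shallow metal tray fixed to the bench, 110 mm (its x) by 210 mm (its y), rim 10 mm high, walls and floor 4 mm thick. Origin: centre of its underside, z up. The snout cell stands within 55 mm of the centre along its y and 12 mm along its x; the longer free end has room for the plain cell, its centre 66 mm from the tray's
- cover_glass_pack: white square pack of cover glasses, 26x26x12 mm; a bystander, to be left alone. Origin: centre of its underside
- ballpoint: slim ballpoint pen lying down, 140 mm long, 11 mm thick; a bystander, to be left alone. Origin: centre of its underside
- slide_box: slide box, 35x85x36 mm, on the left near the microscope; a bystander, to be left alone. Origin: centre of its underside
- timer: bench timer, 58x64x18 mm, on the right; a bystander, to be left alone. Origin: centre of its underside
- petri_dish: clear round dish, 55 mm across, 12 mm high, on the right; a bystander, to be left alone. Origin: centre of its underside
- marker: marker pen lying at the back, 135 mm long, 17 mm thick; a bystander, to be left alone. Origin: centre of its underside
There are look-alikes about, which are no part of the job. Leave any pink look-alike of the snout_cell alone.

How it is judged:
By the outcome, as a careful person would: the job done as asked, in the order asked, and still so for the second after the job is handed in, while the arm keeps its last pose, push and grip.
It also fails if it takes over 58 s, if anything falls off the work surface, if the arm or the gripper's body presses on something with over 40 N, if the wrist force passes 120 N, or if a joint passes its speed limit or range.

## Working session

There is one attempt and no reset: what is moved stays moved. The work goes in short steps, Python scripts to look and compute and a tool call to move; the robot and the scene stay as the last step left them, time stands still between calls to the robot, and variables do not carry over. Pictures are saved under pics/ and viewed, at most 10 in all, crops included, and the job is handed in when it is done.

Besides the shell and the picture viewer there is one more tool, called by a JSON object that holds its "name" and its "arguments". send_rows: Moves the arm, as the interface text tells. Its arguments: {"type":"object","properties":{"commands":{"type":"array"},"newtons":{"type":"number"}},"required":["commands"]}

```bash
ls; mkdir -p pics; cat > h.py <<'E'
import numpy as np, cv2
from cell import bot, read_camera, camera_model
from scipy.spatial.transform import Rotation as R
def tool():
    s=bot.get_state(); T=np.eye(4); T[:3,:3]=R.from_euler('xyz',s['orientation'],degrees=True).as_matrix(); T[:3,3]=s['eef_pos']; return T
def grab(n):
    T=tool(); m=camera_model(n); img,d=read_camera(n)
    X=T@np.array(m['tool_from_camera']) if n=='wrist' else np.array(m['extrinsics'])
    return img,d,m,X
def slopes(m,uv):
    K=np.array([[m['fx'],0,m['cx']],[0,m['fy'],m['cy']],[0,0,1.]])
    return cv2.undistortPoints(np.array(uv,float).reshape(-1,1,2),K,np.array([m['k1'],0,0,0.])).reshape(-1,2)
def rays(m,X,uv):
    s=slopes(m,uv); d=np.c_[s[:,0],-s[:,1],-np.ones(len(s))]@X[:3,:3].T
    return X[:3,3],d
def onplane(m,X,uv,z):
    o,d=rays(m,X,uv); return o+d*((z-o[2])/d[:,2])[:,None]
def cloud(m,X,dep,uv):
    o,d=rays(m,X,uv); uv=np.array(uv,int).reshape(-1,2); return o+d*dep[uv[:,1],uv[:,0]][:,None]
def proj(m,X,P):
    p=(np.array(P).reshape(-1,3)-X[:3,3])@X[:3,:3]; a=p[:,0]/-p[:,2]; b=-p[:,1]/-p[:,2]; f=1+m['k1']*(a*a+b*b)
    return np.c_[m['fx']*a*f+m['cx'],m['fy']*b*f+m['cy']]
E
python3 - <<'E'
from h import *
print(bot.get_state())
ims=[]
for n in('scene','top','wrist'):
    img,d,m,X=grab(n); cv2.imwrite(f'pics/{n}0.png',img); np.savez(f'{n}0.npz',img=img,d=d,X=X)
    print(n,{k:v for k,v in m.items() if k in('fx','fy','cx','cy','k1')},X.round(3).tolist())
E
```

```text
pics
{'time': 0.0, 'qpos': array([-70.23892389,  26.89537793,  -2.78343201,  87.87477258,
         1.38101138,  65.37238725,  -4.71490016]), 'qvel': array([ 0.01089724,  0.02507378,  0.0414342 ,  0.02305917, -0.07108021,
        0.09285362,  0.02521351]), 'joint_torque': array([ 3.74191595e-04, -5.07975376e+01, -8.05352465e-02, -2.36151695e+01,
       -6.13785745e-02,  3.78547143e-02,  1.71541242e-04]), 'eef_pos': array([0.24626808, 0.62786088, 0.23551428]), 'orientation': array([-1.79891113e+02,  4.50919715e-03,  1.58584763e+02]), 'ft_force': array([-0.09124314,  0.26767847, -0.30532451]), 'wrist_torque': array([-0.00759948, -0.01607495, -0.03129529]), 'finger_force': 0.0, 'width': 0.08713570618847415}
scene {'fx': 490.12385151470625, 'fy': 490.12385151470625, 'cx': 275.1142583317648, 'cy': 205.91216636277275, 'k1': -0.004085059256383686} [[-0.882, 0.216, -0.419, -0.3], [-0.471, -0.441, 0.764, 1.478], [-0.02, 0.871, 0.491, 0.996], [0.0, 0.0, 0.0, 1.0]]
top {'fx': 432.68260370276846, 'fy': 432.68260370276846, 'cx': 280.8546667923085, 'cy': 210.878831895051, 'k1': -0.012963757026816937} [[0.011, 0.983, -0.184, 0.26], [-1.0, 0.01, -0.005, 0.062], [-0.003, 0.184, 0.983, 1.397], [0.0, 0.0, 0.0, 1.0]]
wrist {'fx': 332.5430982978224, 'fy': 332.5430982978224, 'cx': 274.16691943862463, 'cy': 210.96387977659967, 'k1': -0.00146416171200086} [[0.364, -0.895, -0.258, 0.175], [0.931, 0.349, 0.102, 0.656], [-0.002, -0.278, 0.961, 0.386], [0.0, 0.0, 0.0, 1.0]]
```

View pics/top0.png

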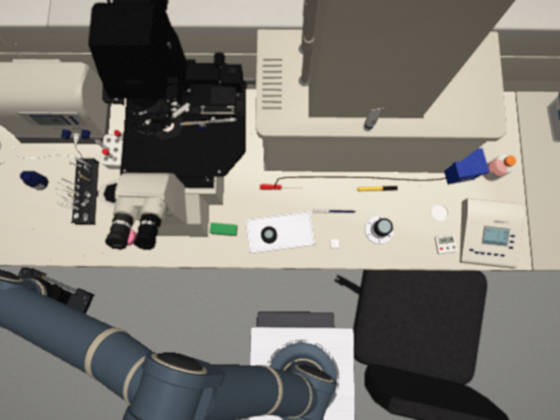

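View pics/scene0.png

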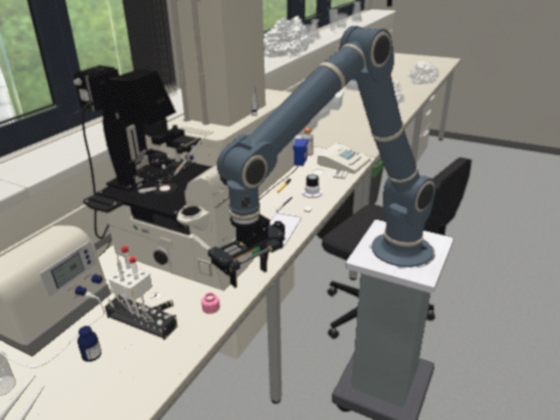

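Top view: the tray is at (280,232) with the snout cell at (269,234). The mount with the plain cell is at (381,228). The pack is at (335,243), the pen at (333,211), and the green slide box at (223,229). The pink look-alike is by the microscope at (130,238). Next I'll turn these pixels into positions.

```bash
python3 - <<'E'
from h import *
D=np.load('top0.npz'); img,d,X=D['img'],D['d'],D['X']; m=camera_model('top')
hsv=cv2.cvtColor(img,cv2.COLOR_BGR2HSV); g=hsv[...,2]
vv,uu=np.mgrid[:420,:560]
P=cloud(m,X,d,np.c_[uu.ravel(),vv.ravel()]).reshape(420,560,3)
def rep(name,mask,box):
    x0,y0,x1,y1=box; k=np.zeros_like(mask,bool); k[y0:y1,x0:x1]=mask[y0:y1,x0:x1]
    c=max(cv2.findContours(k.astype('uint8'),0,2)[0],key=cv2.contourArea)
    f=np.zeros(k.shape,'uint8'); cv2.drawContours(f,[c],-1,1,-1); p=P[(f>0)&(d>0)]
    print(name,cv2.contourArea(c),cv2.minAreaRect(c),'cloud med',np.median(p,0).round(4),'z max',np.percentile(p[:,2],[50,95]).round(4)); return c
c=rep('snout dark',g<80,(250,215,300,255))
c=rep('plain dark',g<80,(365,212,402,245))
c=rep('tray',(P[...,2]>0.002)&(P[...,2]<0.09),(240,205,320,258))
print(onplane(m,X,cv2.boxPoints(cv2.minAreaRect(c)),0.01).round(4))
print('rect centre',onplane(m,X,[cv2.minAreaRect(c)[0]],0.01))
rep('mount',(P[...,2]>0.004),(355,205,410,255))
for n,b in dict(pack=(325,236,345,252),pen=(308,205,358,217),box=(205,220,240,240),petri=(425,200,455,225),timer=(432,230,460,256),marker=(352,182,402,195)).items():
    rep(n,P[...,2]>0.004,b)
print('surface z',np.median(P[215:250,410:425,2]),np.median(P[222:228,320:330],axis=(0,1)))
for u,z in [((269,234),.039),((383,227),.081)]: print(onplane(m,X,[u],z))
# scale-up crop for viewing
cv2.imwrite('pics/topcrop.png',cv2.resize(img[175:260,200:460],None,fx=3,fy=3,interpolation=2))
E
```

```text
snout dark 159.5 ((268.5, 234.5), (15.0, 13.0), 90.0) cloud med [0.4364 0.1062 0.0411] z max [0.0411 0.0538]
plain dark 64.0 ((379.4748229980469, 228.66741943359375), (16.52576446533203, 11.852495193481445), 61.69924545288086) cloud med [ 0.4486 -0.2303  0.0777] z max [0.0777 0.0853]
tray 2691.5 ((279.5, 231.0), (52.0, 79.0), 90.0) cloud med [0.455  0.0682 0.0051] z max [0.0051 0.0392]
[[ 0.5378  0.2032  0.01  ]
 [ 0.5404 -0.0551  0.01  ]
 [ 0.3708 -0.0542  0.01  ]
 [ 0.3682  0.1985  0.01  ]]
rect centre [[0.45336264 0.07305878 0.01      ]]
mount 607.0 ((378.6000061035156, 229.30001831054688), (29.068883895874023, 28.621667861938477), 26.56505012512207) cloud med [ 0.4559 -0.2384  0.0385] z max [0.0385 0.0853]
pack 55.5 ((333.3699951171875, 242.58998107910156), (9.192388534545898, 8.202439308166504), 81.8698959350586) cloud med [ 0.416  -0.0999  0.0135] z max [0.0135 0.0167]
pen 99.0 ((334.0, 211.5), (5.0, 44.0), 90.0) cloud med [ 0.5216 -0.1041  0.0097] z max [0.0097 0.0156]
box 308.0 ((223.51846313476562, 228.5620880126953), (29.138004302978516, 16.567533493041992), 10.007980346679688) cloud med [0.4545 0.2525 0.0368] z max [0.0368 0.0421]
petri 82.0 ((437.72412109375, 212.81033325195312), (17.641056060791016, 23.026222229003906), 68.19859313964844) cloud med [ 0.5285 -0.4469  0.006 ] z max [0.006  0.0139]
timer 344.5 ((444.96722412109375, 243.1393585205078), (19.28411102294922, 23.810897827148438), 84.80557250976562) cloud med [ 0.4184 -0.4588  0.0166] z max [0.0166 0.0219]
marker 179.5 ((377.05401611328125, 188.56710815429688), (10.37314510345459, 46.041603088378906), 88.02507019042969) cloud med [ 0.5988 -0.2494  0.0147] z max [0.0147 0.0199]
surface z 0.0009946783726428876 [ 4.77532270e-01 -7.35515972e-02  2.69476686e-04]
[[0.43942316 0.10593677 0.039     ]]
[[ 0.45908409 -0.24547417  0.081     ]]
```

View pics/topcrop.png

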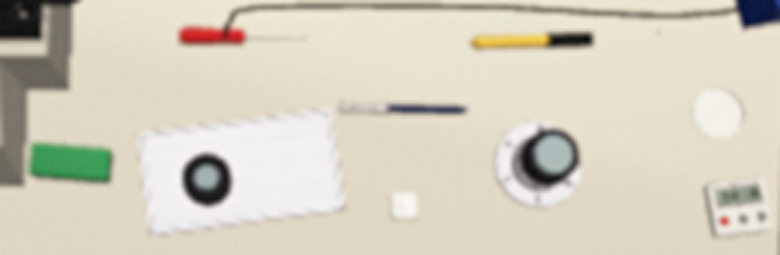

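The crop shows the tray tilted about 7°. The cell sits near its left-centre, so the longer free end is to the right. First I'll lift and turn in place.

{"name": "send_rows", "arguments": {"commands": [0, 0, 0, -8, 0, 0, 7, 0, 0, 0, -8, 0, 0, 7, 0, 0, 0, -8, 0, 0, 7, 0, 0, 0, -8, 0, 0, 7, 0, 0, 0, -8, 0, 0, 7, 0, 0, 0, -8, 0, 0, 7, 0, 0, 0, -8, 0, 0, 7, 0, 0, 0, -8, 0, 0, 7], "newtons": 20}}

```text
time: 0.82
eef_pos: [0.2463, 0.6282, 0.3005]
orientation: [-180.0, 0.0, 102.2]
ft_force: [-0.1, 0.0, 0.2]
width: 0.0871
finger_force: 0.0
```

```bash
cat >> h.py <<'E'
def to(p,yaw=None):
    T=tool(); s=bot.get_state(); d=(np.array(p)-T[:3,3])@T[:3,:3]*1000
    print('t %.2f'%s['time'],'pos',s['eef_pos'].round(4),'rpy',s['orientation'].round(2),'q7 %.1f'%s['qpos'][6],'F',s['ft_force'].round(1),'-> tool mm',d.round(1), '' if yaw is None else 'turn z %.1f'%(s['orientation'][2]-yaw))
E
python3 - <<'E'
from h import *
D=np.load('top0.npz'); d,X=D['d'],D['X']; m=camera_model('top')
vv,uu=np.mgrid[:420,:560]; P=cloud(m,X,d,np.c_[uu.ravel(),vv.ravel()]); P=P[d.ravel()>0]
for y in np.arange(.1,.75,.05):
    k=(abs(P[:,1]-y)<.025)&(P[:,2]>.15)&(P[:,0]>.33)&(P[:,0]<.8)
    print(round(y,2), P[k,0].min().round(3) if k.any() else None, P[k,2].max().round(3) if k.any() else None)
to([.14,.46,.30]); to([.33,.30,.3]); to([.42,.08,.3])
print(np.array(camera_model('wrist')['tool_from_camera']).round(3).tolist())
E
```

```text
0.1 0.651 0.357
0.15 0.634 0.39
0.2 0.573 0.408
0.25 0.54 0.404
0.3 0.484 0.635
0.35 0.353 0.638
0.4 0.353 0.638
0.45 0.353 0.637
0.5 0.474 0.3
0.55 0.483 0.299
0.6 0.788 0.264
0.65 0.703 0.232
0.7 0.758 0.231
t 0.82 pos [0.2463 0.6282 0.3005] rpy [-1.7997e+02  4.0000e-02  1.0224e+02] q7 -56.6 F [-0.1  0.   0.2] -> tool mm [-141.8 -139.5    0.7] 
t 0.82 pos [0.2463 0.6282 0.3005] rpy [-1.7997e+02  4.0000e-02  1.0224e+02] q7 -56.6 F [-0.1  0.   0.2] -> tool mm [-338.5   12.2    0.7] 
t 0.82 pos [0.2463 0.6282 0.3005] rpy [-1.7997e+02  4.0000e-02  1.0224e+02] q7 -56.6 F [-0.1  0.   0.2] -> tool mm [-572.6   53.5    0.8] 
[[0.001, 0.961, 0.277, 0.076], [1.0, -0.001, -0.001, -0.001], [-0.001, 0.277, -0.961, -0.15], [0.0, 0.0, 0.0, 1.0]]
```

```bash
cat >> h.py <<'E'
def plan(wps,grip=0):
    """wps: list of (pos, yaw, rows); prints rounded tool-axis rows for a downward tool"""
    T=tool(); p=T[:3,3]*1000; yaw=bot.get_state()['orientation'][2]; out=[]
    for P,Y,n in wps:
        P=np.array(P)*1000; p0=p.copy(); y0=yaw; dy=(Y-y0+180)%360-180
        for i in range(1,n+1):
            c=R.from_euler('xyz',[180,0,yaw],degrees=True).as_matrix()
            dt=((p0+(P-p0)*i/n)-p)@c; dt=dt.round(0); a=round(y0-yaw-0+0 - dy*i/n*-1*-1,1) if 0 else round(-(y0+dy*i/n-yaw),0)
            p=p+c@dt; yaw-=a; out.append([grip,*dt.astype(int).tolist(),0,0,int(a)])
    for i in range(0,len(out),8): print(sum(out[i:i+8],[]))
E
python3 - <<'E'
from h import *
plan([([.16,.44,.30],190,14),([.26,.345,.30],190,4),([.35,.27,.3],190,3),([.42,.10,.3],150,7),([.42,.10,.3],97,4)])
E
```

```text
[0, -12, -9, 0, 0, 0, -6, 0, -11, -10, 0, 0, 0, -7, 0, -9, -11, 0, 0, 0, -6, 0, -9, -12, 0, 0, 0, -6, 0, -6, -13, 0, 0, 0, -6, 0, -6, -14, 0, 0, 0, -7, 0, -4, -14, 0, 0, 0, -6, 0, -2, -15, 0, 0, 0, -6]
[0, -1, -15, 0, 0, 0, -6, 0, 1, -15, 0, 0, 0, -7, 0, 2, -14, 0, 0, 0, -6, 0, 4, -14, 0, 0, 0, -6, 0, 6, -14, 0, 0, 0, -6, 0, 7, -13, 1, 0, 0, -7, 0, -20, -28, 0, 0, 0, 0, 0, -21, -28, 0, 0, 0, 0]
[0, -20, -28, 0, 0, 0, 0, 0, -21, -27, 0, 0, 0, 0, 0, -25, -30, 0, 0, 0, 0, 0, -25, -30, 0, 0, 0, 0, 0, -25, -30, 0, 0, 0, 0, 0, -6, -26, 0, 0, 0, 6, 0, -8, -25, 0, 0, 0, 5, 0, -10, -24, 0, 0, 0, 6]
[0, -13, -23, 0, 0, 0, 6, 0, -15, -21, 0, 0, 0, 6, 0, -17, -20, 0, 0, 0, 5, 0, -19, -19, 0, 0, 0, 6, 0, 0, 0, 0, 0, 0, 13, 0, 0, 0, 0, 0, 0, 14, 0, 0, 0, 0, 0, 0, 13, 0, 0, 0, 0, 0, 0, 13]
```

{"name": "send_rows", "arguments": {"commands": [0, -12, -9, 0, 0, 0, -6, 0, -11, -10, 0, 0, 0, -7, 0, -9, -11, 0, 0, 0, -6, 0, -9, -12, 0, 0, 0, -6, 0, -6, -13, 0, 0, 0, -6, 0, -6, -14, 0, 0, 0, -7, 0, -4, -14, 0, 0, 0, -6, 0, -2, -15, 0, 0, 0, -6]}}

```text
time: 1.48
eef_pos: [0.1975, 0.5197, 0.3002]
orientation: [-180.0, 0.0, 152.9]
ft_force: [0.2, -0.5, -0.5]
width: 0.0869
finger_force: 0.0
```

{"name": "send_rows", "arguments": {"commands": [0, -1, -15, 0, 0, 0, -6, 0, 1, -15, 0, 0, 0, -7, 0, 2, -14, 0, 0, 0, -6, 0, 4, -14, 0, 0, 0, -6, 0, 6, -14, 0, 0, 0, -6, 0, 7, -13, 1, 0, 0, -7, 0, -20, -28, 0, 0, 0, 0, 0, -21, -28, 0, 0, 0, 0]}}

```text
time: 2.15
eef_pos: [0.2104, 0.3918, 0.2994]
orientation: [180.0, -0.0, -169.1]
ft_force: [1.8, 0.8, -0.2]
width: 0.087
finger_force: 0.0
```

{"name": "send_rows", "arguments": {"commands": [0, -20, -28, 0, 0, 0, 0, 0, -21, -27, 0, 0, 0, 0, 0, -25, -30, 0, 0, 0, 0, 0, -25, -30, 0, 0, 0, 0, 0, -25, -30, 0, 0, 0, 0, 0, -6, -26, 0, 0, 0, 6, 0, -8, -25, 0, 0, 0, 5, 0, -10, -24, 0, 0, 0, 6]}}

```text
time: 2.82
eef_pos: [0.3831, 0.1967, 0.2991]
orientation: [-180.0, -0.0, 173.3]
ft_force: [1.3, 1.1, 0.1]
width: 0.0869
finger_force: 0.0
```

{"name": "send_rows", "arguments": {"commands": [0, -13, -23, 0, 0, 0, 6, 0, -15, -21, 0, 0, 0, 6, 0, -17, -20, 0, 0, 0, 5, 0, -19, -19, 0, 0, 0, 6, 0, 0, 0, 0, 0, 0, 7, 0, 0, 0, 0, 0, 0, 7, 0, 0, 0, 0, 0, 0, 7, 0, 0, 0, 0, 0, 0, 7]}}

```text
time: 3.48
eef_pos: [0.4228, 0.1006, 0.2993]
orientation: [-180.0, -0.0, 122.2]
ft_force: [0.2, -0.5, 0.0]
width: 0.0869
finger_force: 0.0
```

```bash
python3 - <<'E'
from h import *
img,d,m,X=grab('wrist'); cv2.imwrite('pics/w1.png',img); np.savez('w1.npz',img=img,d=d,X=X)
plan([([.47,-.09,.30],97,7),([.47,-.09,.30],97,1)])
E
```

```text
[0, -27, -9, 0, 0, 0, 4, 0, -27, -7, 0, 0, 0, 3, 0, -27, -5, 0, 0, 0, 4, 0, -28, -3, 0, 0, 0, 3, 0, -28, -2, 0, 0, 0, 4, 0, -28, 0, -1, 0, 0, 3, 0, -28, 1, 0, 0, 0, 4, 0, 0, 0, 0, 0, 0, 0]
```

View pics/w1.png

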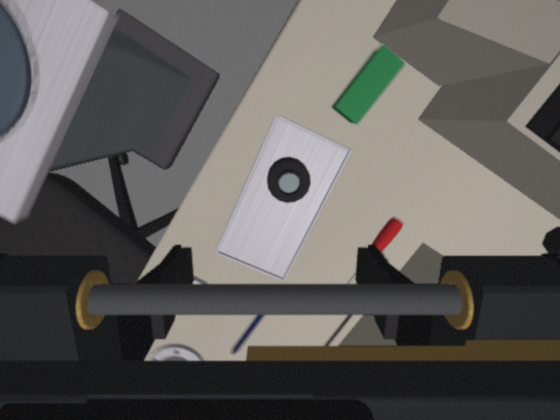

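The wrist view shows the snout cell in the tray at (289,180). The tray corners are at about (275,117), (350,150), (283,278) and (219,250), and the fingers are along the bottom. Moving toward the mount for a second view.

{"name": "send_rows", "arguments": {"commands": [0, -27, -9, 0, 0, 0, 4, 0, -27, -7, 0, 0, 0, 3, 0, -27, -5, 0, 0, 0, 4, 0, -28, -3, 0, 0, 0, 3, 0, -28, -2, 0, 0, 0, 4, 0, -28, 0, -1, 0, 0, 3, 0, -28, 1, 0, 0, 0, 4, 0, 0, 0, 0, 0, 0, 0]}}

```text
time: 4.2
eef_pos: [0.4723, -0.0947, 0.3009]
orientation: [180.0, 0.2, 97.1]
ft_force: [0.1, 0.1, 1.0]
width: 0.0868
finger_force: 0.0
```

```bash
python3 - <<'E'
from h import *
img,d,m,X=grab('wrist'); cv2.imwrite('pics/w2.png',img); np.savez('w2.npz',img=img,d=d,X=X)
plan([([.47,-.20,.30],97,4),([.47,-.20,.30],97,4)])
E
```

```text
[0, -27, -4, 0, 0, 0, 0, 0, -27, -4, 0, 0, 0, 0, 0, -26, -4, 0, 0, 0, 0, 0, -27, -4, 1, 0, 0, 0, 0, 0, 0, 0, 0, 0, 0, 0, 0, 0, 0, 0, 0, 0, 0, 0, 0, 0, 0, 0, 0, 0, 0, 0, 0, 0, 0, 0]
```

View pics/w2.png

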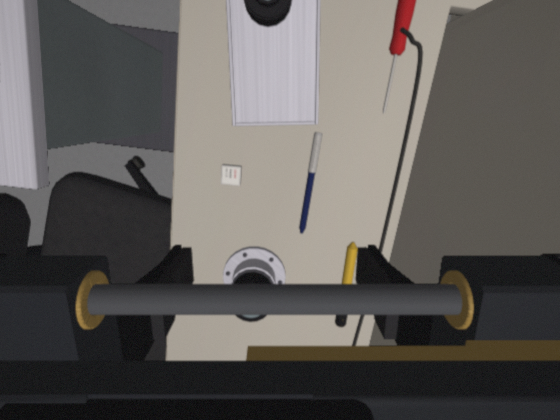

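This view shows the mount at (254,280), half hidden by the gripper's rod, with the pack at (231,175) and the pen at (312,185). I'll go on to bring the mount clear of the rod.

{"name": "send_rows", "arguments": {"commands": [0, -27, -4, 0, 0, 0, 0, 0, -27, -4, 0, 0, 0, 0, 0, -26, -4, 0, 0, 0, 0, 0, -27, -4, 1, 0, 0, 0, 0, 0, 0, 0, 0, 0, 0, 0, 0, 0, 0, 0, 0, 0, 0, 0, 0, 0, 0, 0, 0, 0, 0, 0, 0, 0, 0, 0]}}

```text
time: 4.92
eef_pos: [0.4706, -0.1951, 0.2993]
orientation: [-180.0, -0.1, 97.8]
ft_force: [-0.1, 0.1, -0.2]
width: 0.0868
finger_force: 0.0
```

```bash
python3 - <<'E'
from h import *
img,d,m,X=grab('wrist'); cv2.imwrite('pics/w3.png',img); np.savez('w3.npz',img=img,d=d,X=X)
print(bot.get_state()['eef_pos'])
E
```

```text
[ 0.4706927  -0.19527332  0.29934007]
```

View pics/w3.png

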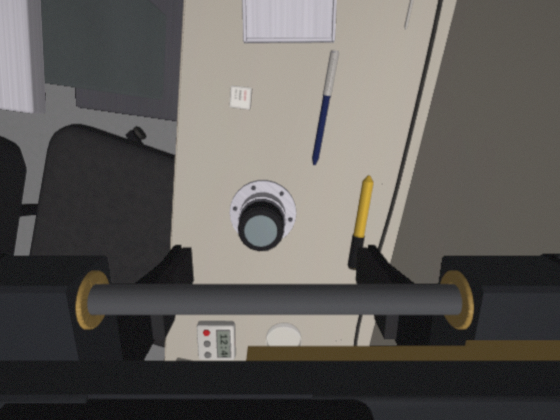

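The mount is now clear of the rod: its flange is centred near (263,211) and the plain cell's glass is at (261,230). Measuring both cells and the tray now.

```bash
cat >> h.py <<'E'
def blob(mask,box):
    x0,y0,x1,y1=box; k=np.zeros(mask.shape,'uint8'); k[y0:y1,x0:x1]=mask[y0:y1,x0:x1]
    return max(cv2.findContours(k,0,2)[0],key=cv2.contourArea)
def ell(c): return cv2.fitEllipse(cv2.convexHull(c))
def tri(views):
    A=np.zeros((3,3));b=np.zeros(3)
    for m,X,uv in views:
        o,d=rays(m,X,[uv]); d=d[0]/np.linalg.norm(d[0]); M=np.eye(3)-np.outer(d,d); A+=M; b+=M@o
    return np.linalg.solve(A,b)
E
python3 - <<'E'
from h import *
L=lambda n:(lambda D:(D['img'],D['d'],D['X']))(np.load(n+'.npz'))
mw,mt=camera_model('wrist'),camera_model('top')
it,dt,Xt=L('top0'); i1,d1,X1=L('w1'); i2,d2,X2=L('w2'); i3,d3,X3=L('w3')
V=lambda i:cv2.cvtColor(i,cv2.COLOR_BGR2HSV)[...,2]
def glass(i,d,m,X,box,n,lo=60):
    g=V(i); c=blob((g>lo)&(g<(200)),box); e=ell(c); u=np.array(e[0]).astype(int); z=np.median(d[u[1]-2:u[1]+3,u[0]-2:u[0]+3])
    o,r=rays(m,X,[e[0]]); print(n,'glass ell',np.round(e[0],1),np.round(e[1],1),'depth pt',(o+r*z).round(4)); return e[0]
s1=glass(i1,d1,mw,X1,(272,166,304,200),'snout w1'); st=glass(it,dt,mt,Xt,(264,228,275,241),'snout top')
print('snout tri',tri([(mw,X1,s1),(mt,Xt,st)]).round(4), onplane(mw,X1,[s1],.052).round(4))
p3=glass(i3,d3,mw,X3,(243,210,281,247),'plain w3'); pt=glass(it,dt,mt,Xt,(376,218,394,236),'plain top')
print('plain tri',tri([(mw,X3,p3),(mt,Xt,pt)]).round(4), onplane(mw,X3,[p3],.081).round(4))
# dark silhouettes
c=blob(V(i1)<70,(255,145,325,215)); e=ell(c); print('snout dark w1',e, onplane(mw,X1,[e[0]],.0215))
# flange
c=blob(V(i3)>150,(222,172,305,250)); e=ell(c); print('flange w3',e)
pts=onplane(mw,X3,c.reshape(-1,2),.01); (cx,cy),r=cv2.minEnclosingCircle(pts[:,:2].astype('float32')); print('flange',cx,cy,r)
ct=blob(V(it)>185,(355,205,410,255)); pts=onplane(mt,Xt,ct.reshape(-1,2),.01); print('flange top',cv2.minEnclosingCircle(pts[:,:2].astype('float32')))
# tray corners in w1 & top
for n,i,m,X,box in(('w1',i1,mw,X1,(200,100,365,290)),('top',it,mt,Xt,(240,205,320,258))):
    hsv=cv2.cvtColor(i,cv2.COLOR_BGR2HSV); k=((hsv[...,1]<28)&(hsv[...,2]>120)).astype('uint8'); c=blob(cv2.morphologyEx(k,2,np.ones((3,3))),box)
    pts=onplane(m,X,cv2.convexHull(c).reshape(-1,2),.008)[:,:2].astype('float32'); print('tray',n,cv2.minAreaRect(pts),cv2.boxPoints(cv2.minAreaRect(pts)).round(3).tolist())
E
```

```text
snout w1 glass ell [288.6 182.3] [20.1 21.7] depth pt [[0.44   0.1063 0.0414]]
snout top glass ell [268.4 233.5] [9.1 9.7] depth pt [[0.4408 0.1078 0.0409]]
snout tri [0.4393 0.1075 0.0494] [[0.4385 0.1078 0.052 ]]
plain w3 glass ell [260.3 230.5] [32.  33.9] depth pt [[ 0.4616 -0.2498  0.0835]]
plain top glass ell [384.8 225.5] [15.2 20.8] depth pt [[ 0.4636 -0.251   0.0821]]
plain tri [ 0.4621 -0.2487  0.0885] [[ 0.4616 -0.2506  0.081 ]]
snout dark w1 ((288.08740234375, 179.40948486328125), (41.72223663330078, 43.989986419677734), 168.42774963378906) [[0.44017119 0.10639548 0.0215    ]]Traceback (most recent call last):
  File "<stdin>", line 16, in <module>
  File "h.py", line 39, in ell
    def ell(c): return cv2.fitEllipse(cv2.convexHull(c))
                       ~~~~~~~~~~~~~~^^^^^^^^^^^^^^^^^^^
cv2.error: OpenCV(4.12.0) /io/opencv/modules/imgproc/src/shapedescr.cpp:361: error: (-201:Incorrect size of input array) There should be at least 5 points to fit the ellipse in function 'fitEllipseNoDirect'
```

```bash
python3 - <<'E'
from h import *
L=lambda n:(lambda D:(D['img'],D['d'],D['X']))(np.load(n+'.npz'))
mw,mt=camera_model('wrist'),camera_model('top')
it,dt,Xt=L('top0'); i1,d1,X1=L('w1'); i3,d3,X3=L('w3')
def heights(d,m,X):
    vv,uu=np.mgrid[:420,:560]; return cloud(m,X,d,np.c_[uu.ravel(),vv.ravel()]).reshape(420,560,3)
for n,d,m,X,box in(('w3',d3,mw,X3,(215,165,310,255)),):
    P=heights(d,m,X); z=P[...,2]; k=(z>.0055)&(d>0); c=blob(k,box)
    pts=onplane(m,X,c.reshape(-1,2),.01); 
    pts=pts[np.linalg.norm(pts[:,:2]-[.4616,-.25],axis=1)>.03]; print('flange',n,cv2.minEnclosingCircle(pts[:,:2].astype('float32')))
    kk=k.copy(); q=P[(z>.006)&(z<.014)]; q=q[np.linalg.norm(q[:,:2]-[.4616,-.25],axis=1)<.06]; print(np.median(q[:,2]),cv2.minEnclosingCircle(q[:,:2].astype('float32')))
    sh=P[(z>.034)&(z<.043)]; sh=sh[np.linalg.norm(sh[:,:2]-[.4616,-.25],axis=1)<.06]; print('shoulder z',np.median(sh[:,2]),len(sh))
P=heights(d1,mw,X1); z=P[...,2]; k=(z>.0035)&(z<.06); c=blob(k,(205,105,362,288))
pts=onplane(mw,X1,cv2.convexHull(c).reshape(-1,2),.01)[:,:2].astype('float32'); r=cv2.minAreaRect(pts); print('tray',r,cv2.boxPoints(r).round(4).tolist())
print('tray floor z',np.median(z[220:240,260:275]), 'bench',np.median(z[150:165,370:380]))
b=cv2.boxPoints(r); print(proj(mw,X1,np.c_[b,[.01]*4]).round(0).tolist())
im=i3.copy()
to([.4616,-.2505,.065],97)
E
```

```text
flange w3 ((0.4627326726913452, -0.25423938035964966), 0.05140883848071098)
0.01151581400762769 ((0.4619711637496948, -0.24925681948661804), 0.04607661813497543)
shoulder z 0.039948517731404454 142
tray ((0.4511266052722931, 0.07246199250221252), (0.11156751215457916, 0.21104666590690613), 8.442181587219238) [[0.3804999887943268, 0.16869999468326569], [0.4113999903202057, -0.04010000079870224], [0.5217999815940857, -0.02370000071823597], [0.49079999327659607, 0.1850000023841858]]
tray floor z 0.00566779272925258 bench 0.0016422235927494588
[[275.0, 112.0], [215.0, 253.0], [286.0, 281.0], [353.0, 148.0]]
t 4.97 pos [ 0.4707 -0.1953  0.2993] rpy [-1.800e+02 -6.000e-02  9.779e+01] q7 33.0 F [-0.1  0.2  0.1] -> tool mm [-53.7 -16.5 234.3] turn z 0.8
```

{"name": "send_rows", "arguments": {"commands": [0, -14, -4, 24, 0, 0, 0, 0, -13, -4, 24, 0, 0, 0, 0, -13, -4, 24, 0, 0, 0, 0, -14, -5, 24, 0, 0, 0, 0, 0, 0, 28, 0, 0, 0, 0, 0, 0, 28, 0, 0, 0, 0, 0, 0, 28, 0, 0, 0, 0, 0, 0, 28, 0, 0, 0]}}

```text
time: 5.63
eef_pos: [0.4612, -0.2515, 0.0902]
orientation: [180.0, -0.0, 97.7]
ft_force: [0.6, 0.8, 0.1]
width: 0.0869
finger_force: 0.0
```

```bash
python3 - <<'E'
from h import *
to([.4616,-.2503,.064],97.8)
E
```

```text
t 5.63 pos [ 0.4612 -0.2515  0.0902] rpy [ 1.7997e+02 -4.0000e-02  9.7730e+01] q7 53.9 F [0.6 0.8 0.1] -> tool mm [ 1.1  0.6 26.2] turn z -0.1
```

{"name": "send_rows", "arguments": {"commands": [0, 1, 0.5, 9, 0, 0, 0, 0, 0, 0, 9, 0, 0, 0, 0, 0, 0, 8, 0, 0, 0, 0, 0, 0, 0, 0, 0, 0, 1, 0, 0, 0, 0, 0, 0, 1, 0, 0, 0, 0, 0, 0, 1, 0, 0, 0, 0, 0, 0, 1, 0, 0, 0, 0, 0, 0], "newtons": 25}}

```text
time: 6.3
eef_pos: [0.4615, -0.252, 0.0663]
orientation: [179.9, 0.0, 97.6]
ft_force: [-0.4, -0.2, 0.8]
width: 0.0684
finger_force: 0.0
```

{"name": "send_rows", "arguments": {"commands": [1, 0, 0, 0, 0, 0, 0, 1, 0, 0, 0, 0, 0, 0, 1, 0, 0, 0, 0, 0, 0, 1, 0, 0, -5, 0, 0, 0, 1, 0, 0, -10, 0, 0, 0, 1, 0, 0, -15, 0, 0, 0, 1, 0, 0, -20, 0, 0, 0, 1, 0, 0, -20, 0, 0, 0]}}

```text
time: 6.97
eef_pos: [0.4602, -0.2518, 0.1365]
orientation: [-179.9, -0.0, 97.6]
ft_force: [0.2, 0.3, -0.2]
width: 0.0546
finger_force: 25.0
```

```bash
python3 - <<'E'
from h import *
to([.4616,-.2503,.065],97.8)
plan([([.462,-.12,.18],98.4,4),([.4607,.0072,.14],98.4,4)],1)
E
```

```text
t 6.97 pos [ 0.4602 -0.2518  0.1365] rpy [-1.7992e+02 -3.0000e-02  9.7560e+01] q7 50.5 F [ 0.2  0.3 -0.2] -> tool mm [ 1.3  1.6 71.5] turn z -0.2
[1, 33, 5, -11, 0, 0, 0, 1, 32, 5, -11, 0, 0, 0, 1, 33, 4, -11, 0, 0, -1, 1, 32, 6, -10, 0, 0, 0, 1, 32, 4, 10, 0, 0, 0, 1, 31, 5, 10, 0, 0, 0, 1, 32, 4, 10, 0, 0, 0, 1, 31, 4, 10, 0, 0, 0]
```

{"name": "send_rows", "arguments": {"commands": [1, 33, 5, -11, 0, 0, 0, 1, 32, 5, -11, 0, 0, 0, 1, 33, 4, -11, 0, 0, -1, 1, 32, 6, -10, 0, 0, 0, 1, 32, 4, 10, 0, 0, 0, 1, 31, 5, 10, 0, 0, 0, 1, 32, 4, 10, 0, 0, 0, 1, 31, 4, 10, 0, 0, 0]}}

```text
time: 7.63
eef_pos: [0.4607, 0.0083, 0.139]
orientation: [180.0, -0.0, 98.6]
ft_force: [0.5, 0.2, -0.5]
width: 0.0545
finger_force: 25.0
```

```bash
python3 - <<'E'
from h import *
to([.4607,.0072,.03],98.4)
img,d,m,X=grab('wrist'); cv2.imwrite('pics/w4.png',img); np.savez('w4.npz',img=img,d=d,X=X)
to([.4607,.0072,.03],98.4)
E
```

```text
t 7.63 pos [0.4607 0.0083 0.139 ] rpy [ 1.7995e+02 -4.0000e-02  9.8580e+01] q7 16.4 F [ 0.5  0.2 -0.5] -> tool mm [ -1.2  -0.3 109. ] turn z 0.2
t 7.68 pos [0.4593 0.0151 0.1369] rpy [-179.8    -0.23   99.08] q7 16.3 F [-0.9  5.8 -1.7] -> tool mm [ -8.5   0.5 106.8] turn z 0.7
```

View pics/w4.png

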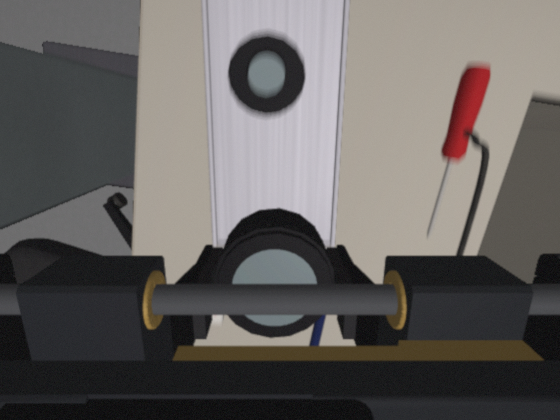

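The held plain cell is at (274,275), upright between the fingers. The snout cell is at (266,74), blurred because the arm is still settling. Descending partway to settle.

{"name": "send_rows", "arguments": {"commands": [1, 0, 0, 16, 0, 0, 0, 1, 0, 0, 20, 0, 0, 0, 1, 0, 0, 20, 0, 0, 0, 1, 0, 0, 16, 0, 0, 0, 1, 0, 0, 12, 0, 0, 0, 1, 0, 0, 6, 0, 0, 0, 1, 0, 0, 0, 0, 0, 0, 1, 0, 0, 0, 0, 0, 0]}}

```text
time: 8.35
eef_pos: [0.4613, 0.0065, 0.049]
orientation: [180.0, 0.0, 98.6]
ft_force: [-0.1, -0.2, -1.4]
width: 0.0539
finger_force: 25.0
```

```bash
python3 - <<'E'
from h import *
to([.4607,.0072,.0232],98.4)
E
```

```text
t 8.35 pos [0.4613 0.0065 0.049 ] rpy [179.98   0.    98.56] q7 25.1 F [-0.1 -0.2 -1.4] -> tool mm [ 0.8 -0.5 25.8] turn z 0.2
```

{"name": "send_rows", "arguments": {"commands": [1, 1, -0.5, 8, 0, 0, 0, 1, 0, 0, 8, 0, 0, 0, 1, 0, 0, 5, 0, 0, 0, 1, 0, 0, 2, 0, 0, 0, 1, 0, 0, 1, 0, 0, 0, 1, 0, 0, 1, 0, 0, 0, 1, 0, 0, 0, 0, 0, 0, 1, 0, 0, 0, 0, 0, 0]}}

```text
time: 9.02
eef_pos: [0.4602, 0.0077, 0.0238]
orientation: [-180.0, -0.0, 98.6]
ft_force: [-1.6, 1.2, 5.1]
width: 0.0542
finger_force: 25.0
```

```bash
python3 - <<'E'
from h import *
to([.4607,.0072,.0227],98.4)
E
```

```text
t 9.02 pos [0.4602 0.0077 0.0238] rpy [-1.7998e+02 -3.0000e-02  9.8570e+01] q7 27.3 F [-1.6  1.2  5.1] -> tool mm [-0.5  0.4  1.1] turn z 0.2
```

{"name": "send_rows", "arguments": {"commands": [0.24, 0, 0, 0, 0, 0, 0, 0.24, 0, 0, 0, 0, 0, 0, 0.24, 0, 0, 0, 0, 0, 0, 0.24, 0, 0, 0, 0, 0, 0, 0.24, 0, 0, -5, 0, 0, 0, 0.24, 0, 0, -15, 0, 0, 0, 0.24, 0, 0, -25, 0, 0, 0, 0.24, 0, 0, -30, 0, 0, 0]}}

```text
time: 9.68
eef_pos: [0.4592, 0.0075, 0.0986]
orientation: [-179.8, 0.0, 98.6]
ft_force: [0.6, 1.0, 0.7]
width: 0.0663
finger_force: 0.0
```

```bash
python3 - <<'E'
from h import *
to([.44,.1065,.14],98.4)
plan([([.46,.0077,.17],98.6,2),([.44,.1065,.17],8.4,13),([.44,.1065,.17],8.4,1)],0)
E
```

```text
t 9.68 pos [0.4592 0.0075 0.0986] rpy [-1.798e+02  4.000e-02  9.856e+01] q7 20.4 F [0.6 1.  0.7] -> tool mm [100.7  -4.4 -41.5] turn z 0.2
[0, 0, 0, -36, 0, 0, 0, 0, 0, 1, -35, 0, 0, 0, 0, 8, 0, 0, 0, 0, 7, 0, 7, -2, 0, 0, 0, 7, 0, 8, -2, 0, 0, 0, 7, 0, 7, -3, 0, 0, 0, 7, 0, 7, -4, 0, 0, 0, 7, 0, 6, -5, 0, 0, 0, 7]
[0, 5, -5, 0, 0, 0, 7, 0, 5, -6, 0, 0, 0, 6, 0, 4, -7, 0, 0, 0, 7, 0, 3, -7, 0, 0, 0, 7, 0, 3, -7, 0, 0, 0, 7, 0, 1, -8, 0, 0, 0, 7, 0, 1, -8, 0, 0, 0, 7, 0, 0, 0, 0, 0, 0, 0]
```

{"name": "send_rows", "arguments": {"commands": [0, 0, 0, -36, 0, 0, 0, 0, 0, 1, -35, 0, 0, 0, 0, 8, 0, 0, 0, 0, 7, 0, 7, -2, 0, 0, 0, 7, 0, 8, -2, 0, 0, 0, 7, 0, 7, -3, 0, 0, 0, 7, 0, 7, -4, 0, 0, 0, 7, 0, 6, -5, 0, 0, 0, 7]}}

```text
time: 10.35
eef_pos: [0.452, 0.0543, 0.1698]
orientation: [-180.0, -0.0, 56.2]
ft_force: [-0.1, 0.5, 0.2]
width: 0.0867
finger_force: 0.0
```

{"name": "send_rows", "arguments": {"commands": [0, 5, -5, 0, 0, 0, 7, 0, 5, -6, 0, 0, 0, 6, 0, 4, -7, 0, 0, 0, 7, 0, 3, -7, 0, 0, 0, 7, 0, 3, -7, 0, 0, 0, 7, 0, 1, -8, 0, 0, 0, 7, 0, 1, -8, 0, 0, 0, 7, 0, 0, 0, 0, 0, 0, 0]}}

```text
time: 11.02
eef_pos: [0.4412, 0.1085, 0.1696]
orientation: [-180.0, 0.0, 8.6]
ft_force: [0.7, 0.3, 0.0]
width: 0.0871
finger_force: 0.0
```

```bash
python3 - <<'E'
from h import *
a=read_camera('wrist'); a=read_camera('wrist')
img,d,m,X=grab('wrist'); cv2.imwrite('pics/w5.png',img); np.savez('w5.npz',img=img,d=d,X=X)
to([.44,.1065,.065],8.4)
E
```

```text
t 11.17 pos [0.4415 0.1068 0.1697] rpy [-1.80e+02 -1.00e-02  8.74e+00] q7 -80.8 F [ 0.1  0.  -0.5] -> tool mm [-1.500e+00  1.000e-01  1.047e+02] turn z 0.3
```

View pics/w5.png

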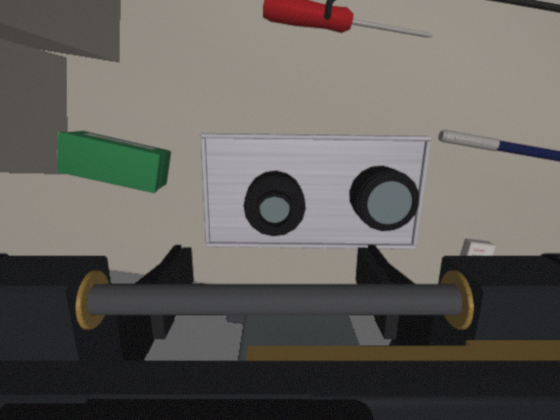

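The plain cell stands flat in the tray's right end at (385,200) and the snout cell is at (275,205). I'll measure the snout cell from this steady pose.

```bash
python3 - <<'E'
from h import *
D=np.load('w5.npz'); img,d,X=D['img'],D['d'],D['X']; m=camera_model('wrist')
g=cv2.cvtColor(img,cv2.COLOR_BGR2HSV)[...,2]
vv,uu=np.mgrid[:420,:560]; P=cloud(m,X,d,np.c_[uu.ravel(),vv.ravel()]).reshape(420,560,3)
for n,box,z in(('snout',(255,190,295,230),.0395),('plain',(364,178,412,225),.039)):
    c=blob((g>60)&(g<200),box); e=ell(c); u=np.array(e[0]).astype(int); print(n,e,'depth',P[u[1],u[0]].round(4),'plane',onplane(m,X,[e[0]],z).round(4))
for n,box in(('snout',(235,160,318,245)),('plain',(340,155,430,240))):
    k=(P[...,2]>.034)&(P[...,2]<.06)&(d>0); q=P[box[1]:box[3],box[0]:box[2]][k[box[1]:box[3],box[0]:box[2]]]
    print(n,'top-ring cloud centre',cv2.minEnclosingCircle(q[:,:2].astype('float32')),np.percentile(q[:,2],[5,50,98]).round(4))
to([.44,.1065,.065],8.4)
E
```

```text
snout ((274.0187072753906, 209.0239715576172), (26.1046142578125, 29.970003128051758), 90.13734436035156) depth [0.4384 0.1067 0.041 ] plane [[0.438  0.1066 0.0395]]
plain ((389.12542724609375, 202.18853759765625), (41.7646598815918, 46.01203536987305), 55.647178649902344) depth [0.46   0.0093 0.0408] plane [[0.4594 0.0085 0.039 ]]
snout top-ring cloud centre ((0.43968403339385986, 0.10635227710008621), 0.028127675876021385) [0.0366 0.0409 0.0542]
plain top-ring cloud centre ((0.4597437381744385, 0.009026234038174152), 0.027989856898784637) [0.0366 0.0408 0.0423]
t 11.17 pos [0.4415 0.1068 0.1697] rpy [-1.80e+02 -1.00e-02  8.74e+00] q7 -80.8 F [ 0.1  0.  -0.5] -> tool mm [-1.500e+00  1.000e-01  1.047e+02] turn z 0.3
```

{"name": "send_rows", "arguments": {"commands": [0, -2, 0, 30, 0, 0, 0, 0, 0, 0, 30, 0, 0, 0, 0, 0, 0, 30, 0, 0, 0, 0, 0, 0, 25, 0, 0, 0, 0, 0, 0, 15, 0, 0, 0, 0, 0, 0, 10, 0, 0, 0, 0, 0, 0, 5, 0, 0, 0, 0, 0, 0, 2, 0, 0, 0]}}

```text
time: 11.83
eef_pos: [0.4397, 0.1064, 0.0224]
orientation: [-180.0, 0.0, 8.6]
ft_force: [0.5, 0.2, -0.3]
width: 0.087
finger_force: 0.0
```

{"name": "send_rows", "arguments": {"commands": [1, 0, 0, 0, 0, 0, 0, 1, 0, 0, 0, 0, 0, 0, 1, 0, 0, 0, 0, 0, 0, 1, 0, 0, 0, 0, 0, 0, 1, 0, 0, 0, 0, 0, 0, 1, 0, 0, 0, 0, 0, 0, 1, 0, 0, 0, 0, 0, 0, 1, 0, 0, 0, 0, 0, 0], "newtons": 30}}

```text
time: 12.5
eef_pos: [0.4397, 0.107, 0.0228]
orientation: [-180.0, -0.0, 8.6]
ft_force: [-0.6, 0.5, 4.3]
width: 0.0545
finger_force: 30.0
```

```bash
python3 - <<'E'
from h import *
to([.44,.1065,.1],8.4)
plan([([.4395,.1068,.10],8.7,3),([.45,-.13,.20],8.4,7),([.46,-.15,.2],8.4,1),([.46,-.15,.2],8.4,5)],1)
E
```

```text
t 12.50 pos [0.4397 0.107  0.0228] rpy [-1.7997e+02 -2.0000e-02  8.6000e+00] q7 -63.3 F [-0.6  0.5  4.3] -> tool mm [  0.2   0.5 -77.2] turn z 0.2
[1, 0, 0, -26, 0, 0, 0, 1, 0, 0, -25, 0, 0, 0, 1, 0, 0, -26, 0, 0, 0, 1, -4, 34, -14, 0, 0, 0, 1, -3, 33, -15, 0, 0, 0, 1, -4, 34, -14, 0, 0, 0, 1, -3, 34, -14, 0, 0, 0, 1, -4, 34, -15, 0, 0, 0]
[1, -4, 33, -14, 0, 0, 0, 1, -3, 34, -14, 0, 0, 0, 1, 7, 21, 0, 0, 0, 0, 1, 0, 0, 0, 0, 0, 0, 1, 0, 0, 0, 0, 0, 0, 1, 0, 0, 0, 0, 0, 0, 1, 0, 0, 0, 0, 0, 0, 1, 0, 0, 0, 0, 0, 0]
```

{"name": "send_rows", "arguments": {"commands": [1, 0, 0, -15, 0, 0, 0, 1, 0, 0, -30, 0, 0, 0, 1, 0, 0, -32, 0, 0, 0, 1, -4, 34, -14, 0, 0, 0, 1, -3, 33, -15, 0, 0, 0, 1, -4, 34, -14, 0, 0, 0, 1, -3, 34, -14, 0, 0, 0, 1, -4, 34, 0, 0, 0, 0]}}

```text
time: 13.17
eef_pos: [0.4483, -0.0645, 0.1586]
orientation: [-180.0, -0.3, 8.6]
ft_force: [1.3, -0.7, -0.3]
width: 0.0542
finger_force: 30.0
```

```bash
python3 - <<'E'
from h import *
to([.462,-.2497,.16],8.4)
plan([([.462,-.2497,.16],8.4,7),([.462,-.2497,.16],8.4,1)],1)
E
```

```text
t 13.17 pos [ 0.4483 -0.0645  0.1586] rpy [-179.97   -0.28    8.63] q7 -57.1 F [ 1.3 -0.7 -0.3] -> tool mm [-14.2 185.1  -1.6] turn z 0.2
[1, -2, 26, 0, 0, 0, 0, 1, -2, 27, 0, 0, 0, 0, 1, -2, 26, -1, 0, 0, 0, 1, -2, 27, 0, 0, 0, 0, 1, -2, 26, 0, 0, 0, 0, 1, -2, 27, 0, 0, 0, 0, 1, -2, 26, 0, 0, 0, 0, 1, 0, 0, 0, 0, 0, 0]
```

{"name": "send_rows", "arguments": {"commands": [1, -2, 26, 0, 0, 0, 0, 1, -2, 27, 0, 0, 0, 0, 1, -2, 26, -1, 0, 0, 0, 1, -2, 27, 0, 0, 0, 0, 1, -2, 26, 0, 0, 0, 0, 1, -2, 26, 0, 0, 0, 0, 1, -2, 20, 0, 0, 0, 0, 1, 0, 0, 0, 0, 0, 0]}}

```text
time: 13.83
eef_pos: [0.4589, -0.2459, 0.1579]
orientation: [179.8, -0.0, 8.2]
ft_force: [-0.4, -0.5, 0.0]
width: 0.0549
finger_force: 30.0
```

```bash
python3 - <<'E'
from h import *
for i in range(3): read_camera('wrist')
img,d,m,X=grab('wrist'); cv2.imwrite('pics/w6.png',img); np.savez('w6.npz',img=img,d=d,X=X)
to([.462,-.2497,.095],8.6)
E
```

```text
t 14.03 pos [ 0.4594 -0.2398  0.157 ] rpy [-1.7991e+02  5.0000e-02  8.6400e+00] q7 -33.4 F [ 0.2  0.1 -1.2] -> tool mm [ 1.1 10.2 62. ] turn z 0.0
```

View pics/w6.png

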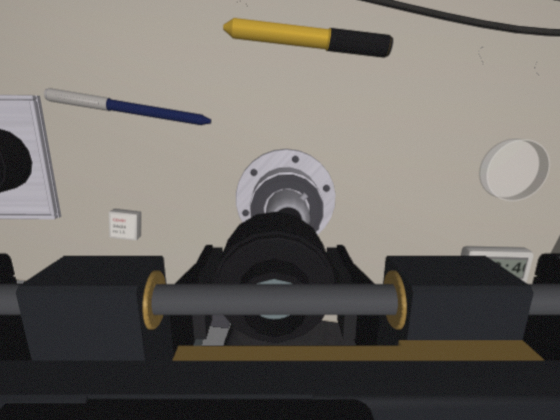

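The held snout cell is upright at (275,280). Behind it are the flange at (286,200) and the bare spigot's top near (290,205). I'll re-measure the mount axis from here and work out the approach.

```bash
python3 - <<'E'
from h import *
D=np.load('w6.npz'); img,d,X=D['img'],D['d'],D['X']; m=camera_model('wrist')
vv,uu=np.mgrid[:420,:560]; P=cloud(m,X,d,np.c_[uu.ravel(),vv.ravel()]).reshape(420,560,3); z=P[...,2]
g=cv2.cvtColor(img,cv2.COLOR_BGR2HSV)
from scipy.optimize import least_squares
k=((z>.0065)&(z<.05)&(d>0)&(abs(P[...,0]-.462)<.06)&(abs(P[...,1]+.25)<.06)).astype('uint8'); k[225:]=0
c=blob(k>0,(200,130,360,226)).reshape(-1,2); c=c[c[:,1]<222]
def circ(pts,r):
    return least_squares(lambda p:np.hypot(pts[:,0]-p[0],pts[:,1]-p[1])-r,[.462,-.25],loss='soft_l1',f_scale=.001)
pts=onplane(m,X,c,.010); f=circ(pts,.046); res=np.hypot(*(pts[:,:2]-f.x).T)-.046; print('flange',f.x.round(4),len(pts),np.median(abs(res)))
sp=(z>.067)&(z<.076)&(abs(P[...,0]-.462)<.03)&(abs(P[...,1]+.25)<.03); q=P[sp]; print('spigot top pts',len(q), q.mean(0).round(4) if len(q) else '', cv2.minEnclosingCircle(q[:,:2].astype('float32')) if len(q) else '')
sh=(z>.037)&(z<.049)&(abs(P[...,0]-.462)<.04)&(abs(P[...,1]+.25)<.04); q=P[sh]; 
h=q[cv2.convexHull(q[:,:2].astype('float32'),returnPoints=False).ravel()]; h=h[h[:,0]>.465]; print('shoulder',circ(h,.031).x.round(4),len(h))
E
```

```text
flange [ 0.4613 -0.2504] 156 0.0007936863732065161
spigot top pts 595 [ 0.4712 -0.2511  0.0711] ((0.4637761116027832, -0.25056877732276917), 0.016619335860013962)
shoulder [ 0.4616 -0.2503] 22
```

{"name": "send_rows", "arguments": {"commands": [1, 1, 6, 6, 0, 0, 0, 1, 0, 4.5, 10, 0, 0, 0, 1, 0, 0, 14, 0, 0, 0, 1, 0, 0, 14, 0, 0, 0, 1, 0, 0, 12, 0, 0, 0, 1, 0, 0, 6, 0, 0, 0, 1, 0, 0, 0, 0, 0, 0, 1, 0, 0, 0, 0, 0, 0]}}

```text
time: 14.7
eef_pos: [0.4622, -0.2514, 0.0952]
orientation: [-180.0, 0.0, 8.6]
ft_force: [0.1, 0.0, -1.0]
width: 0.0546
finger_force: 30.0
```

```bash
python3 - <<'E'
from h import *
to([.462,-.250,.0743],8.6)
E
```

```text
t 14.70 pos [ 0.4622 -0.2514  0.0952] rpy [-1.80e+02  3.00e-02  8.58e+00] q7 -27.3 F [ 0.1  0.  -1. ] -> tool mm [ 0.1 -1.4 20.9] turn z -0.0
```

{"name": "send_rows", "arguments": {"commands": [1, 0, -1, 3, 0, 0, 0, 1, 0, 0, 4, 0, 0, 0, 1, 0, 0, 4, 0, 0, 0, 1, 0, 0, 4, 0, 0, 0, 1, 0, 0, 3, 0, 0, 0, 1, 0, 0, 1, 0, 0, 0, 1, 0, 0, 0, 0, 0, 0, 1, 0, 0, 0, 0, 0, 0]}}

```text
time: 15.37
eef_pos: [0.4621, -0.2504, 0.0765]
orientation: [180.0, 0.0, 8.6]
ft_force: [-0.5, 0.6, -0.8]
width: 0.0546
finger_force: 30.0
```

```bash
python3 - <<'E'
from h import *
to([.462,-.250,.0743],8.6); print(bot.get_state()['wrist_torque'])
E
```

```text
t 15.37 pos [ 0.4621 -0.2504  0.0765] rpy [180.     0.     8.58] q7 -25.9 F [-0.5  0.6 -0.8] -> tool mm [-0.  -0.5  2.2] turn z -0.0
[-0.08489021  0.10089407  0.0097044 ]
```

{"name": "send_rows", "arguments": {"commands": [1, 0, 0, 1, 0, 0, 0, 1, 0, 0, 1, 0, 0, 0, 1, 0, 0, 0.5, 0, 0, 0, 1, 0, 0, 0.5, 0, 0, 0, 1, 0, 0, 0, 0, 0, 0, 1, 0, 0, 0, 0, 0, 0, 1, 0, 0, 0, 0, 0, 0, 1, 0, 0, 0, 0, 0, 0]}}

```text
time: 16.03
eef_pos: [0.4624, -0.2505, 0.0743]
orientation: [-180.0, -0.1, 8.6]
ft_force: [-1.3, 0.2, 5.5]
width: 0.0539
finger_force: 30.0
```

Contact on the pins at the predicted height, with about 6 N of push. Now I'll turn in steps, watching the height and force.

{"name": "send_rows", "arguments": {"commands": [1, 0, 0, 0.2, 0, 0, -3, 1, 0, 0, 0, 0, 0, -3, 1, 0, 0, 0, 0, 0, -3, 1, 0, 0, 0, 0, 0, -3, 1, 0, 0, 0, 0, 0, -3, 1, 0, 0, 0, 0, 0, -3, 1, 0, 0, 0, 0, 0, 0, 1, 0, 0, 0, 0, 0, 0]}}

```text
time: 16.7
eef_pos: [0.462, -0.2503, 0.0733]
orientation: [-180.0, -0.0, 26.5]
ft_force: [0.4, -0.4, -1.0]
width: 0.0542
finger_force: 30.0
```

```bash
python3 - <<'E'
from h import *
to([.462,-.250,.0743],8.6); print(bot.get_state()['wrist_torque'])
E
```

```text
t 16.70 pos [ 0.462  -0.2503  0.0733] rpy [-1.7999e+02 -1.0000e-02  2.6500e+01] q7 -11.5 F [ 0.4 -0.4 -1. ] -> tool mm [ 0.1 -0.3 -1. ] turn z 17.9
[-0.0483401   0.17478216 -0.05092641]
```

The push has gone and the tool has dropped 1 mm, so the keyways are over the pins. Pushing straight down gently.

{"name": "send_rows", "arguments": {"commands": [1, 0, 0, 1, 0, 0, 0, 1, 0, 0, 1, 0, 0, 0, 1, 0, 0, 1, 0, 0, 0, 1, 0, 0, 1, 0, 0, 0, 1, 0, 0, 0, 0, 0, 0, 1, 0, 0, 0, 0, 0, 0, 1, 0, 0, 0, 0, 0, 0, 1, 0, 0, 0, 0, 0, 0]}}

```text
time: 17.37
eef_pos: [0.4621, -0.2503, 0.0693]
orientation: [-180.0, -0.0, 26.6]
ft_force: [0.3, 0.8, -2.3]
width: 0.0548
finger_force: 30.0
```

```bash
python3 - <<'E'
from h import *
to([.462,-.250,.0643]); print(bot.get_state()['wrist_torque'])
E
```

```text
t 17.37 pos [ 0.4621 -0.2503  0.0693] rpy [-180.     -0.     26.58] q7 -11.2 F [ 0.3  0.8 -2.3] -> tool mm [ 0.1 -0.3  5. ] 
[-0.13389511  0.14162676  0.00240008]
```

{"name": "send_rows", "arguments": {"commands": [1, 0, 0, 1, 0, 0, 0, 1, 0, 0, 1, 0, 0, 0, 1, 0, 0, 1, 0, 0, 0, 1, 0, 0, 1, 0, 0, 0, 1, 0, 0, 1, 0, 0, 0, 1, 0, 0, 1, 0, 0, 0, 1, 0, 0, 1, 0, 0, 0, 1, 0, 0, 0, 0, 0, 0], "newtons": 50}}

```text
time: 18.03
eef_pos: [0.4621, -0.2503, 0.0624]
orientation: [-180.0, -0.0, 26.6]
ft_force: [-0.6, 2.3, 5.5]
width: 0.0543
finger_force: 50.0
```

```bash
python3 - <<'E'
from h import *
to([.462,-.250,.0593]); print(bot.get_state()['wrist_torque'])
E
```

```text
t 18.03 pos [ 0.4621 -0.2503  0.0624] rpy [-1.7998e+02 -1.0000e-02  2.6580e+01] q7 -10.6 F [-0.6  2.3  5.5] -> tool mm [ 0.1 -0.3  3.1] 
[ 0.22149321  0.40758045 -0.02170808]
```

{"name": "send_rows", "arguments": {"commands": [1, 0, 0, 1, 0, 0, 0, 1, 0, 0, 1, 0, 0, 0, 1, 0, 0, 1, 0, 0, 0, 1, 0, 0, 0.5, 0, 0, 0, 1, 0, 0, 0.5, 0, 0, 0, 1, 0, 0, 0, 0, 0, 0, 1, 0, 0, 0, 0, 0, 0, 1, 0, 0, 0, 0, 0, 0]}}

```text
time: 18.7
eef_pos: [0.4621, -0.2503, 0.0598]
orientation: [-179.9, -0.1, 26.6]
ft_force: [-5.4, 3.4, 18.3]
width: 0.054
finger_force: 50.0
```

```bash
python3 - <<'E'
from h import *
to([.462,-.250,.0593]); print(bot.get_state()['wrist_torque'])
E
```

```text
t 18.70 pos [ 0.4621 -0.2503  0.0598] rpy [-1.7993e+02 -8.0000e-02  2.6570e+01] q7 -10.3 F [-5.4  3.4 18.3] -> tool mm [ 0.1 -0.3  0.5] 
[0.71880191 1.21657298 0.02277929]
```

{"name": "send_rows", "arguments": {"commands": [1, 0, 0, 0.5, 0, 0, 0, 1, 0, 0, 0.5, 0, 0, 0, 1, 0, 0, 0, 0, 0, 0, 1, 0, 0, 0, 0, 0, 0, 1, 0, 0, 0, 0, 0, 0, 1, 0, 0, 0, 0, 0, 0, 1, 0, 0, 0, 0, 0, 0, 1, 0, 0, 0, 0, 0, 0]}}

```text
time: 19.37
eef_pos: [0.4621, -0.2503, 0.0597]
orientation: [-179.9, -0.1, 26.6]
ft_force: [-7.9, 5.9, 28.5]
width: 0.0545
finger_force: 50.0
```

```bash
python3 - <<'E'
from h import *
to([.462,-.250,.0593]); print(bot.get_state()['wrist_torque'])
img,d,m,X=grab('wrist'); cv2.imwrite('pics/w7.png',img); np.savez('w7.npz',img=img,d=d,X=X)
vv,uu=np.mgrid[:420,:560]; P=cloud(m,X,d,np.c_[uu.ravel(),vv.ravel()]).reshape(420,560,3)
k=(np.hypot(P[...,0]-.4617,P[...,1]+.2503)<.027)&(P[...,2]>.06)&(P[...,2]<.1); z=P[k][:,2]; print(len(z),np.histogram(z,20))
E
```

```text
t 19.37 pos [ 0.4621 -0.2503  0.0597] rpy [-1.7988e+02 -1.3000e-01  2.6570e+01] q7 -10.2 F [-7.9  5.9 28.5] -> tool mm [ 0.1 -0.3  0.4] 
[ 1.03089408e+00  1.73780699e+00 -1.00527080e-03]
6577 (array([   1,    0,    0,    1,    0,    4,  326,  187, 1909, 1594,  208,
        237,  255,  255,  271,  478,  819,   12,    8,   12]), array([0.06168954, 0.06346732, 0.0652451 , 0.06702289, 0.06880067,
       0.07057846, 0.07235624, 0.07413402, 0.07591181, 0.07768959,
       0.07946738, 0.08124516, 0.08302294, 0.08480073, 0.08657851,
       0.0883563 , 0.09013408, 0.09191186, 0.09368965, 0.09546743,
       0.09724522]))
```

View pics/w7.png

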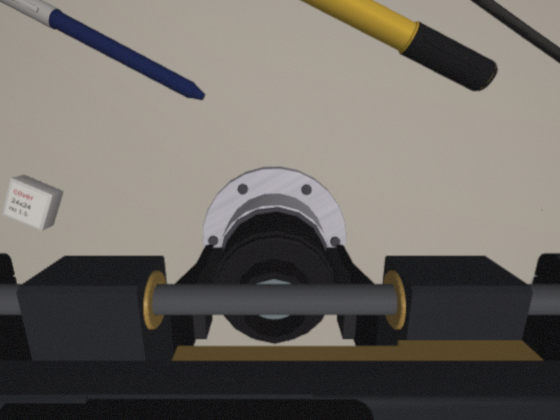

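The stop is solid: 1 mm more command moved the tool 0.1 mm and added 10 N. In the picture the collar top is at about 76–78 mm and the tube rim at about 90 mm, so the cell is home. I'll ease the push slightly and hand in while holding.

{"name": "send_rows", "arguments": {"commands": [1, 0, 0, -0.5, 0, 0, 0, 1, 0, 0, 0, 0, 0, 0, 1, 0, 0, 0, 0, 0, 0, 1, 0, 0, 0, 0, 0, 0, 1, 0, 0, 0, 0, 0, 0, 1, 0, 0, 0, 0, 0, 0, 1, 0, 0, 0, 0, 0, 0, 1, 0, 0, 0, 0, 0, 0]}}

```text
time: 20.08
eef_pos: [0.4621, -0.2503, 0.0597]
orientation: [-179.9, -0.1, 26.6]
ft_force: [-7.0, 5.0, 22.5]
width: 0.0543
finger_force: 50.0
```

```bash
python3 - <<'E'
from h import *
to([.462,-.250,.0593])
print(bot.sign_off())
E
```

```text
t 20.08 pos [ 0.4621 -0.2503  0.0597] rpy [-1.7991e+02 -1.1000e-01  2.6570e+01] q7 -10.3 F [-7.   5.  22.5] -> tool mm [ 0.1 -0.3  0.4] 
the job is handed in; nothing more can be done
None
```

The filter is changed and handed in at 20.1 s: the plain cell stands upright in the tray, and the snout cell is keyed over the pins and held fully home with about 22 N of push.

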